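Sweep the bottle caps off the sorting board into its trough

TASK

Sweep the three loose white bottle caps along the grey sorting board and over its open edge, so that all three drop into the steel catch trough. Only push the caps with the fingers: do not pick up, pinch or press down hard on any of them. Leave the small jar standing where it is on the board, and do not disturb the soap bottle or the cup.

Things in the scene. Friction and masses are not known exactly. Their poses are not given: they have to be found in the camera images.
- station: fixed sorting station: grey board with a steel trough along its +y edge. Origin on the counter (z 0), mid-board in x. In its frame: board top 45 mm high, clear area x -135..135, y -150..110 mm; steel rims 10 mm wide, 12 mm above the board, at x = -140, x = 140 and y = -155; no rim at y = 110, where it drops into the trough. +y points from board to trough
- edge (a point): middle of the board's open edge over the trough, on its top (45 mm high); station y = 110 mm, same axes as the station. Beyond it the trough spans station x -135..135, y 110..195 mm, floor 6 mm above the counter, outer wall (10 mm thick) and end walls 57 mm high
- cap1_mid (a point): white plastic screw cap of a sample bottle, a flat disc 34 mm in diameter and 14 mm high, 15 to 25 g, loose, lying flat on the board at the start; this point is its centre, 7 mm above its underside
- cap1: the same cap1; origin at the centre of its underside, z along its axis
- cap2_mid (a point): white plastic screw cap of a sample bottle, a flat disc 34 mm in diameter and 14 mm high, 15 to 25 g, loose, lying flat on the board at the start; this point is its centre, 7 mm above its underside
- cap2: the same cap2; origin at the centre of its underside, z along its axis
- cap3_mid (a point): white plastic screw cap of a sample bottle, a flat disc 34 mm in diameter and 14 mm high, 15 to 25 g, loose, lying flat on the board at the start; this point is its centre, 7 mm above its underside
- cap3: the same cap3; origin at the centre of its underside, z along its axis
- jar: small amber glass sample jar, 39 mm in diameter, with a narrower silvery lid 26 mm wide, 45 mm high in all, 0.1 to 0.17 kg, loose, standing on the board among the caps; its centre is 54 mm or more to the side (along station x) of every cap's straight line to the trough; origin at the centre of its underside, z up its axis
- soap: white pump soap bottle with a blue pump, 64 mm in diameter, 170 mm high, loose on the counter to the robot's right (-y) of the station; origin at the centre of its underside
- cup: green plastic tumbler with a toothbrush in it, 72 mm in diameter, 95 mm high (toothbrush to 170 mm), loose on the counter to the left (+y) of the station; origin at the centre of its underside
Mind the look-alikes: they are no part of the job. Leave any blue or yellow look-alike of the cap2 alone.

How it is judged (in metres and radians):
At the end, for the whole second after the job is handed in: all three caps lie at rest inside the trough (centres within its walls, less than 40 mm above the counter), and the jar stands upright on the board within 25 mm of where it was (z of each of cap1_mid, cap2_mid, cap3_mid in the frame of station below 0.04 m and y of cap1_mid in the frame of station between 0.112 and 0.195 m and x of cap1_mid in the frame of station between -0.135 and 0.135 m and linear speed of each of cap1, cap2, cap3 below 0.02 m/s and y of cap2_mid in the frame of station between 0.112 and 0.195 m and x of cap2_mid in the frame of station between -0.135 and 0.135 m and y of cap3_mid in the frame of station between 0.112 and 0.195 m and x of cap3_mid in the frame of station between -0.135 and 0.135 m and distance of jar from where it was at the start of the episode below 0.025 m and angle between jar's own z axis and vertical below 0.15 rad); the robot touches nothing.
It fails at once if a cap is lifted more than 18 mm off the board (z of any of cap1_mid, cap2_mid, cap3_mid in the frame of station above 0.07 m).
It fails at once if a cap is pinched or pressed hard (over 18 N from the fingers) (contact force between the fingers and cap1 above 18 N or contact force between the fingers and cap2 above 18 N or contact force between the fingers and cap3 above 18 N).
It fails at once if the jar is shoved more than 25 mm or tipped by more than 0.3 rad (distance of jar from where it was at the start of the episode above 0.025 m or angle between jar's own z axis and vertical above 0.3 rad).
It fails at once if the soap bottle or the cup is moved more than 25 mm (distance of any of soap, cup from where it was at the start of the episode above 0.025 m).
It also fails if it takes over 58 s, if anything falls off the work surface, if the arm or the gripper's body presses on something with over 40 N, if the wrist force passes 120 N, or if a joint passes its speed limit or range.

ROBOT

A 6-joint arm with a two-finger parallel gripper is mounted at the origin on the work surface. World frame = base frame: x ahead of the robot, y to its left, z up, the work surface at z = 0. Lengths are in m, angles in degrees, forces in N, time in s.
With the tool pointing down it reaches from about 0.325 to 0.775 m from the base axis. Payload 5.5 kg.
Tool frame: the origin (TCP) lies at the centre of the arm's flange, where the gripper is bolted on; the fingertips stand 182 mm ahead of it and the grasp point (between the pads) lies 163 mm ahead of it; z points along the fingers, y is the line along which they close (so a half turn about z gives the same grasp; the last joint's range is limited). The gripper opens to 88 mm and grips with 3 to 60 N. Pads are 20 mm wide; open, the fingers measure 115 mm over their backs; the gripper's body (75 mm by 178 mm) begins 61 mm behind the grasp point.
Start: joints at [62.584, 5.22, 70.514, -0, 104.267, -3.249], TCP at [0.246, 0.547, 0.405] pointing down, gripper open.
Joint ranges: [-164.24, 164.24], [-49.07, 125.15], [9.68, 141.18], [-86.29, 266.29], [3.28, 154.24], [-151.56, 151.56]. Speed limits (degrees/s): [147.25, 147.25, 172.46, 180, 180, 180].

INTERFACE

Orientations are given as [roll, pitch, yaw] about the fixed x, y, z axes, in that order (R = Rz(yaw) Ry(pitch) Rx(roll)).
In Python, from station import r gives the robot as it stands. The module is installed in compiled form; this text tells all that it offers. Calls block until the motion is done:
- r.reach(position, orientation): joint-space move of the TCP to a pose.
- r.servo_line(position, rotation=None, speed=0.15): straight line of the TCP; rotation=None keeps the orientation; speed is the mean speed in m/s.
- r.move_joints(angles): joint-space move.
- r.let_go() and r.grab(squeeze=None): open the fingers fully, or close them until they stop; squeeze is the grip in N (None keeps the last).
- r.wait(seconds).
- r.inverse_kinematics(position, orientation): joint angles nearest the present ones, or None.
- r.sense(): the state.
- r.snapshot(name): name is "scene" or "top" or "wrist"; returns a dict with "frame" (400x640x3 uint8, red, green, blue), "fx", "fy", "cx", "cy" (pixels), "R" (3x3) and "t" (3): a world point X has camera coordinates R X + t. Camera axes: x right, y down, z forward; pixel columns grow to the right and rows downward; lengths in m; the calibration is good to about 2 mm. A picture is of the moment at which its call begins. There is no depth.
A pose or a line that the arm cannot do raises r.IKError and nothing moves.
- r.hand_in(): hands the job in; it is judged then, once.
The state is a dict: "clock": time; "joints": joint angles; "joint_vel": joint speeds; "joint_torque": joint torques, N m; "tcp_pos": TCP position; "orientation": TCP orientation; "contact_force": force on the tool from outside, world axes, zero at the start; "torque": the same for the moment, N m; "opening": finger opening in m; "gripper_force": force on a finger pad.
Only numpy, scipy, OpenCV 4.12 (cv2) and the standard library are available. Lean on these libraries where they do the work, as an engineer would, in place of code of your own. Each camera call takes 0.05 s, during which the arm holds its last target. There are 200 camera calls.

## Working session

There is one attempt and no reset: what is moved stays moved. The work goes in short steps, each a Python script; the robot and the scene stay as the last script left them, time stands still between calls to the robot, and variables do not carry over. Pictures are saved under pics/ and viewed, at most 10 in all, crops included, and the job is handed in when it is done.

```bash
mkdir -p pics; python3 - <<'E'
from station import r
import cv2,pickle
for n in("scene","top"):
    s=r.snapshot(n);pickle.dump(s,open(n+".pkl","wb"));cv2.imwrite(f"pics/{n}0.png",s["frame"][:,:,::-1]);print(n,s["fx"],s["R"],s["t"])
print(r.sense())
E
```

```text
scene 363.1874718326933 [[ 0.55579904  0.83122191 -0.01255233]
 [ 0.54513977 -0.37582585 -0.74938479]
 [-0.62762255  0.40966457 -0.66201577]] [-0.26840121 -0.25510561  1.29493   ]
top 457.58711026864245 [[-0.00476222 -0.99997582  0.00506855]
 [-0.99317824  0.00413919 -0.11653262]
 [ 0.11650882 -0.00558892 -0.99317393]] [-0.00782177  0.50183317  1.14675644]
{'clock': 0.1, 'joints': array([ 6.25858689e+01,  5.25755993e+00,  7.05738220e+01,  1.43550693e-04,
        1.04266817e+02, -3.24694346e+00]), 'joint_vel': array([-0.02140635,  0.04819402, -0.28515759,  0.00705683,  0.02291721,
       -0.05777359]), 'joint_torque': array([ 1.99951217e-03, -4.47855771e+01, -4.07570958e+01,  7.00995605e-02,
        2.83446506e-02, -1.02771191e-04]), 'tcp_pos': array([0.24564758, 0.54746299, 0.403644  ]), 'orientation': array([-1.79901967e+02, -5.70090319e-03,  1.55832843e+02]), 'contact_force': array([-4.86869543e-04,  2.22729482e-01, -5.69056970e-01]), 'torque': array([-0.00575544, -0.01476697, -0.01407653]), 'gripper_force': 0.0, 'opening': 0.08737976087508256}
```

View pics/top0.png

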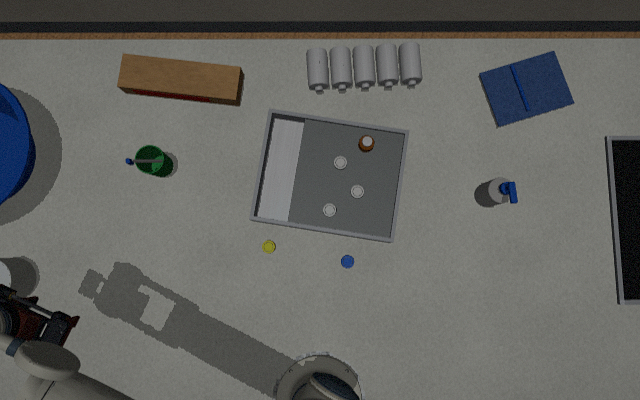

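View pics/scene0.png

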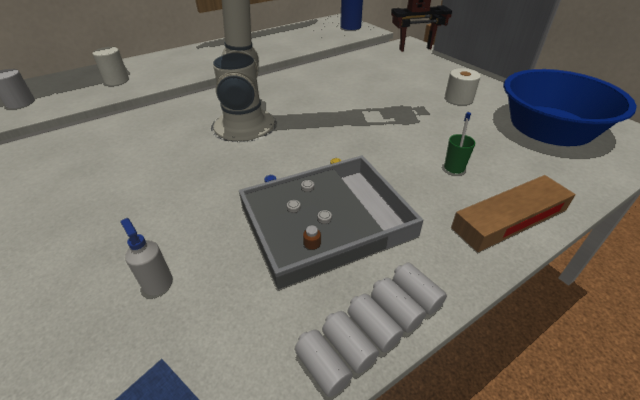

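The top view shows the trough on the left (white strip, columns 255-305). Three white caps are on the grey board at (340,162), (357,191) and (329,210), and the jar is at (367,143). The yellow (269,247) and blue (347,261) caps lie off the board, so they are the look-alikes; the jar's silvery lid isn't a cap either. An enlarged crop will confirm this.

```bash
cat > h.py <<'E'
import numpy as np,cv2,pickle
def world(s,px,z):
    px=np.atleast_2d(px).astype(float)
    d=np.c_[(px[:,0]-s["cx"])/s["fx"],(px[:,1]-s["cy"])/s["fy"],np.ones(len(px))]@s["R"]
    c=-s["R"].T@s["t"]; return c+d*((z-c[2])/d[:,2])[:,None]
def proj(s,X):
    p=np.atleast_2d(X)@s["R"].T+s["t"]; return np.c_[p[:,0]/p[:,2]*s["fx"]+s["cx"],p[:,1]/p[:,2]*s["fy"]+s["cy"]]
def white(s,poly):
    f=s["frame"]; hsv=cv2.cvtColor(f,cv2.COLOR_RGB2HSV)
    m=((hsv[...,2]>125)&(hsv[...,1]<50)).astype(np.uint8); k=np.zeros_like(m); cv2.fillPoly(k,[np.int32(poly)],1)
    n,l,st,c=cv2.connectedComponentsWithStats(m&k); return [(st[i,4],c[i]) for i in range(1,n) if st[i,4]>15]
E
python3 - <<'E'
from h import *
from scipy.optimize import least_squares
s=pickle.load(open("top.pkl","rb"))
pts=np.array([[271,110],[408,131],[391,242],[251,219]])
# station corners outer, rim top: (145?,205) ...
loc=np.array([[145,205],[145,-160],[-145,-160],[-145,205]])/1000
W=world(s,pts,.057)[:,:2]
def T(p,l): c,a=np.cos(p[2]),np.sin(p[2]); return l@np.array([[c,-a],[a,c]]).T+p[:2]
o=least_squares(lambda p:(T(p,loc)-W).ravel(),[.5,0,0]);print(o.x,o.fun*1000)
np.save("st.npy",o.x)
R=lambda p:np.array([[np.cos(p),-np.sin(p)],[np.sin(p),np.cos(p)]])
poly=[[306,122],[402,136],[388,236],[292,219]]
for a,c in white(s,poly):
    w=world(s,c,.059)[0,:2];print(a,c,w,(w-o.x[:2])@R(o.x[2])*1000)
j=world(s,[367,141.5],.09)[0,:2];print("jar",j,(j-o.x[:2])@R(o.x[2])*1000)
im=s["frame"][95:255,240:420,::-1].copy();im=cv2.resize(im,None,fx=4,fy=4,interpolation=cv2.INTER_CUBIC)
for L,z in((loc,.057),(np.array([[135,110],[135,-150],[-135,-150],[-135,110]])/1000,.045)):
    q=proj(s,np.c_[T(o.x,L),np.full(4,z)]);cv2.polylines(im,[np.int32((q-[240,95]+.5)*4)],True,(0,0,255),1)
cv2.imwrite("pics/crop.png",im[:600])
E
```

```text
[ 0.55442166 -0.05458297 -0.16657198] [ 4.51231245  5.08468177  0.39276122 -4.45261738 -3.34235221 -6.20683003
 -1.56272145  5.57476564]
63 [366.87301587 140.9047619 ] [ 0.64450366 -0.12614654] [100.70061349 -55.63720797]
45 [339.86666667 161.93333333] [ 0.59040135 -0.05692242] [35.86957856  3.65846202]
59 [357.91525424 191.03389831] [ 0.51598057 -0.10154385] [-30.12277479 -52.68452475]
82 [329.08536585 210.43902439] [ 0.46739319 -0.02882754] [-90.09422319  10.9693953 ]
jar [ 0.63538051 -0.12309633] [ 91.19799835 -54.14185874]
```

View pics/crop.png

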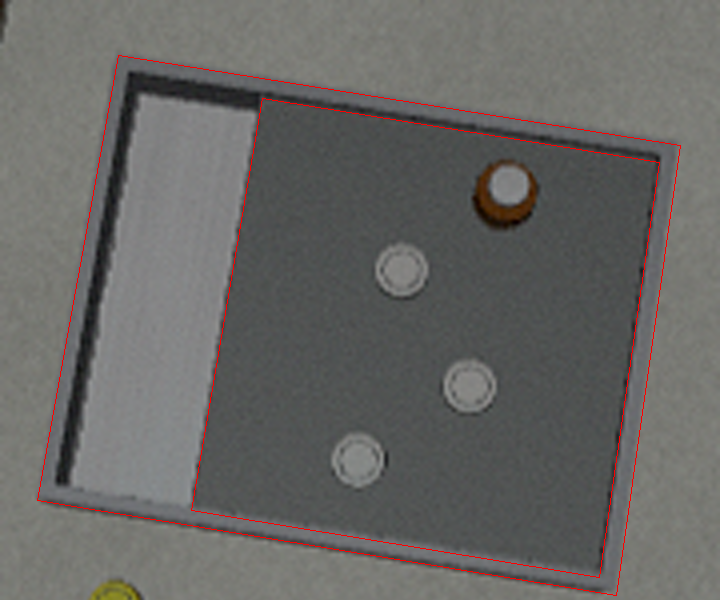

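The crop confirms three plain white caps at crop pixels (402,270), (470,386) and (358,460), with the jar at (505,190) and the fitted station outline matching well. I'll use closed fingers as a flat pusher, with their faces square to station y. First I'll lower them behind the cap at station (-90, 11) and check.

```bash
cat >> h.py <<'E'
st=np.load("st.npy") if __import__("os").path.exists("st.npy") else None
def W(x,y,z):
    a=st[2];return [st[0]+(x*np.cos(a)-y*np.sin(a))/1000,st[1]+(x*np.sin(a)+y*np.cos(a))/1000,z]
CAPS=[(-90,11),(-30,-53),(36,4)]
E
python3 - <<'E'
from station import r
from h import *
a=np.degrees(st[2])
x,y=CAPS[0]
best=min([a+90,a-90],key=lambda w:abs(r.inverse_kinematics(W(x,y-45,.3),[180,0,w])[5]))
print(best,r.inverse_kinematics(W(x,y-45,.3),[180,0,best]));np.save("yaw.npy",best)
o=[180,0,best]
r.grab(5)
r.reach(W(x,y-45,.40),o); r.servo_line(W(x,y-45,.28),speed=.2); r.servo_line(W(x,y-45,.233),speed=.08)
s=r.sense();print(s["clock"],s["tcp_pos"],W(x,y-45,.233),s["orientation"],s["contact_force"],s["opening"])
t=r.snapshot("top")["frame"];t=cv2.resize(t[95:255,240:420],None,fx=2.2,fy=2.2)
w=r.snapshot("wrist")["frame"];w=cv2.resize(w,(400,250)); c=np.zeros((352,800,3),np.uint8);c[:,:396]=t[:352,:396];c[:250,400:]=w
cv2.imwrite("pics/pre.png",c[:,:,::-1])
E
```

```text
Traceback (most recent call last):
TypeError: 'NoneType' object is not subscriptable
```

```bash
python3 - <<'E'
from station import r
from h import *
a=np.degrees(st[2])
x,y=CAPS[0]
q={w:r.inverse_kinematics(W(x,y-45,.3),[180,0,w]) for w in (a+90,a-90)};print(q)
best=min([w for w in q if q[w] is not None],key=lambda w:abs(q[w][5]));np.save("yaw.npy",best)
o=[180,0,best]
r.grab(5)
r.reach(W(x,y-45,.40),o); r.servo_line(W(x,y-45,.28),speed=.2); r.servo_line(W(x,y-45,.233),speed=.08)
s=r.sense();print(s["clock"],s["tcp_pos"],W(x,y-45,.233),s["orientation"],s["contact_force"],s["opening"])
t=r.snapshot("top")["frame"];t=cv2.resize(t[95:255,240:420],None,fx=2.2,fy=2.2)
w=r.snapshot("wrist")["frame"];w=cv2.resize(w,(400,250)); c=np.zeros((352,800,3),np.uint8);c[:,:396]=t[:352,:396];c[:250,400:]=w
cv2.imwrite("pics/pre.png",c[:,:,::-1])
E
```

```text
{np.float64(80.45612879689622): array([-13.22566463, -15.59547334, 100.68510259,   0.        ,
        94.91037075,  -3.68179343]), np.float64(-99.54387120310378): None}
5.2667 [ 0.46008835 -0.07320296  0.23306035] [np.float64(0.4600300593217131), np.float64(-0.07319012866459414), 0.233] [-1.79997826e+02 -1.29063349e-03  8.04561877e+01] [0.10011466 0.89995496 0.30319203] 0.0006436742495602184
```

View pics/pre.png

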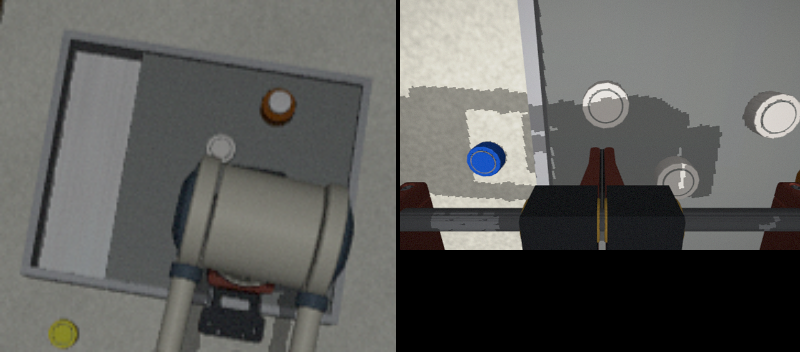

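The wrist view shows the closed fingers (column 602) lined up with the first cap (605,104). The neighbouring cap (677,178) is clear to the side. Next I'll sweep all three.

```bash
python3 - <<'E'
from station import r
from h import *
for i,(x,y) in enumerate(CAPS):
    if i:
        r.servo_line(W(x,y-45,.29),speed=.2); r.servo_line(W(x,y-45,.233),speed=.1)
    r.servo_line(W(x,120,.233),speed=.06)
    s=r.sense();print(s["clock"],s["tcp_pos"],s["contact_force"])
    r.servo_line(W(x,110,.29),speed=.15)
r.servo_line(W(36,60,.42),speed=.2)
r.reach([.246,.547,.405],[180,0,80.4])
print(r.sense()["clock"])
s=r.snapshot("top");pickle.dump(s,open("top2.pkl","wb"))
cv2.imwrite("pics/after.png",cv2.resize(s["frame"][95:245,240:420,::-1],None,fx=4,fy=4))
E
```

```text
8.0833 [0.48554434 0.0785344  0.23299886] [ 0.21339575 -0.08473618  0.38156631]
14.35 [0.54472965 0.06865498 0.23301859] [-0.6757449  -0.17696642  0.74386551]
19.4083 [0.6098037  0.05763953 0.23301525] [ 0.11920517 -0.69292564 -0.68976199]
23.1167
```

View pics/after.png

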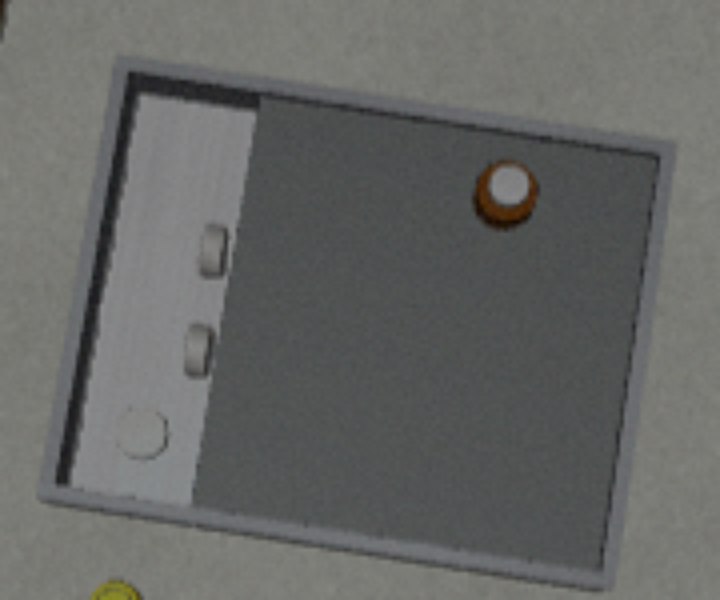

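All three caps are in the trough, at crop pixels (212,250), (198,350) and (142,432). Two of them stand on edge. The jar hasn't moved. I'll check that the standing caps are at rest before handing in.

```bash
python3 - <<'E'
from station import r
from h import *
a=pickle.load(open("top2.pkl","rb"))["frame"][110:235,250:400].astype(int)
for c in [(212,250),(198,350)]:
    s=pickle.load(open("top2.pkl","rb"));w=W(0,0,0);p=world(s,np.array(c)/4+[240,95],.023)[0,:2]-st[:2];k=st[2]
    print(1000*(p@np.array([[np.cos(k),-np.sin(k)],[np.sin(k),np.cos(k)]])))
r.wait(2)
b=r.snapshot("top")["frame"][110:235,250:400].astype(int);d=abs(a-b).max(2);m=d>25
print(d.max(),m.sum())
if m.sum()<5: print(r.hand_in())
E
```

```text
[ 34.96659401 125.77675434]
[-31.54233082 123.63136427]
23 0
the job is handed in; nothing more can be done
None
```

All three white caps are at rest in the trough, two of them standing on edge. The jar is still where it was on the board, the arm's moves stayed clear of the soap bottle and cup, and the job was handed in at about 25 s.

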